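Seat the turntable plate and swing its keeper over it

TASK

On the plywood base board, push the large loose aluminium bearing plate across the board with the fingertips until it drops into its round recess and lies flat and fully home, flush with the board. Then push the wooden keeper by its post round over the plate until it meets its stop. Only push: do not lift the plate or tip it up on edge, and leave the other things where they are.

Things in the scene. Friction and masses are not known exactly. Their poses are not given: they have to be found in the camera images.
- board: Plywood base board, fixed to the bench, 300 mm (own x) by 440 mm (own y) by 22 mm thick; origin at the centre of its underside, z up. Its top is 22 mm above the work surface. Its recess lies towards its own +y end and the plate starts towards its -y end.
- recess (a point): Centre of the mouth of the round recess, level with the board's top: 94 mm in diameter, 10 mm deep, flat floor with a thin brown cork lining. In the board's frame at x 0, y +60 mm. Axes as the board's.
- plate_center (a point): Centre (half-way up) of the loose aluminium bearing plate, a flat disc 90 mm in diameter and 10 mm thick, about 0.17 kg, small dark holes marked on its top. z is its axis. It starts flat on the board, this point 5 mm above the board's top; seated, its top is flush and this point is 5 mm below the board's top.
- plate: The same plate, origin at the centre of its underside. Pushed at its rim it slides on the board; when its centre comes within about 14 mm of the recess's centre its leading edge tips down into the recess, its rear edge rising a little, and a further push of its rim makes it drop in.
- keeper (a joint): Angle (rad) of the dark wooden keeper on its upright pivot. 0 = closed: the arm points along the board's -y over the recess, against its stop. It grows as the keeper opens, clockwise seen from above: at angle q the arm points along (-sin q, -cos q) in the board's x, y. Starts at 1.3 to 2.2, at most 2.4. Friction about 0.06 N m: it stays where it is left.
- keeper_pivot (a point): Keeper's pivot, at the height of the board's top: in the board's frame x 0, y +135 mm, 75 mm from the recess's centre. Axes as the board's. The stop is a round dowel 8 mm in diameter and 9 mm tall in the board, 13.5 mm towards +x and 12 mm towards -y of the pivot.
- keeper_post (a point): Centre of the upright round wooden post on the keeper's arm, 14 mm in diameter, 48 mm from the pivot. It stands from 8 to 34 mm above the board's top; this point is 21 mm above it. The arm is a flat bar 18 mm wide, 2 to 8 mm above the board, ending 58 mm from the pivot.
- offcut: Bystander on the board: pale wood block 30 x 60 x 30 mm, origin under its centre. Leave alone.
- washer: Bystander on the board: steel washer 44 mm across, 6 mm thick, origin under its centre. Leave alone.
- dowel: Bystander on the board: upright pale dowel 28 mm in diameter, 45 mm tall, origin under its centre. Leave alone.
- tape: Bystander on the bench: black tape measure 65 x 55 x 30 mm, origin under its centre. Leave alone.
- glue: Bystander on the bench: white glue bottle 56 mm in diameter, 150 mm tall, origin under its centre. Leave alone.
- foam: Bystander on the bench: pale lilac foam block 130 x 70 x 45 mm, origin under its centre. Leave alone.
- brush: Bystander on the bench: bench brush lying down, handle towards its own -x. Leave alone.
Mind the look-alikes: they are no part of the job. There is more than one size of the plate; the job needs the smallest.

How it is judged:
On the way, in this order (a step that is already met when the one before it is completed fails the run):
1. the plate lies flat and home in the recess while the keeper is still open (horizontal distance between plate_center and recess below 0.004 m and z of plate_center in the frame of recess below -0.003 m and angle between plate_center's own z axis and vertical below 0.05 rad and value of joint keeper above 0.9 rad), for 0.2 s.
2. the keeper is swung over the plate (value of joint keeper below 0.2 rad), for 0.2 s.
At the end, for the whole second after the job is handed in: The plate rests in the recess: its centre within 4 mm of the recess's axis, its top less than 2 mm proud of the board, tilted less than 0.05 rad; the keeper is within 0.2 rad of closed; the plate is at rest (horizontal distance between plate_center and recess below 0.004 m and z of plate_center in the frame of recess below -0.003 m and angle between plate_center's own z axis and vertical below 0.05 rad and value of joint keeper below 0.2 rad and linear speed of plate below 0.01 m/s); the robot touches nothing.
It fails at once if the plate is lifted more than 12 mm off the board (z of plate_center in the frame of recess above 0.017 m).
It fails at once if the plate is tipped up on edge (angle between plate_center's own z axis and vertical above 0.5 rad).
It fails at once if a bystander is disturbed (moved more than 20 mm) (distance of any of offcut, washer, dowel, tape, glue, foam, brush from where it was at the start of the episode above 0.02 m).
It also fails if it takes over 51 s, if anything falls off the work surface, if the arm or the gripper's body presses on something with over 40 N, if the wrist force passes 120 N, or if a joint passes its speed limit or range.

ROBOT

A 6-joint arm with a two-finger parallel gripper is mounted at the origin on the work surface. World frame = base frame: x ahead of the robot, y to its left, z up, the work surface at z = 0. Lengths are in m, angles in rad, forces in N, time in s.
With the tool pointing down it reaches from about 0.225 to 0.725 m from the base axis. Payload 3.1 kg.
Tool frame: the origin (TCP) lies midway between the tips of the shut fingers; the grasp point (between the pads) lies manip.grip_depth behind it (manip.grip_depth is the distance from the TCP to the grasp point, in m); z points along the fingers, y is the line along which they close (so a half turn about z gives the same grasp; the last joint's range is limited). The gripper opens to 85 mm and grips with 20 to 120 N. Pads are 22 mm wide; open, the fingers measure 114 mm over their backs; the gripper's body (76 mm by 85 mm) begins 54 mm behind the grasp point. The pads swing forward as they close: fully open they stand 13 mm farther back than shut.
Start: joints at [-1.401, 0.048, 0.099, 1.622, 0, 1.443], TCP at [0.154, -0.502, 0.194] pointing down, gripper open.
Joint ranges: [-2.91, 2.91], [-0.99, 1.94], [-1.21, 1.42], [-2.12, 2.29], [-1.49, 1.47], [-3.14, 3.14]. Speed limits (rad/s): [2.79, 2.79, 3.14, 3.14, 3.14, 3.14].

INTERFACE

Orientations are given as a unit quaternion [w, x, y, z].
In Python, from station import manip, cams, order gives the robot as it stands. The module is installed in compiled form; this text tells all that it offers.
- The arm moves only by the tool servo_tool, never from a script. Its argument "plan" is a list of rows, each an object of numbers: "tx", "ty", "tz": the shift along the tool's x, y, z in cm; "rx", "ry", "rz": the turn, a rotation vector about the tool's x, y, z in rad; "grip": the closure, from -1 (fully open) to 1 (shut), so that 0 is half open. A call has 1 to 12 rows; each row shifts and turns the commanded pose from where the row before left it, along the tool's axes as they then stand; what a row does not reach is not made up. A row lasts 1/8 s, in which the tool goes at most 62.5 mm and 10.7 degrees, less where a joint would pass 70% of its speed; a pose out of reach is approached as far as the arm can. A call is refused whole if a number of a shift passes 6.25 or a number of a turn 0.188, either way. A call with a gripper value outside its range is refused whole. The fingers move at their own pace and stop on an object; the grip force is fixed at half the most. Time passes only in rows, so rows that do not move let the fingers close. It gives the time, the measured TCP pose, the force, the opening and the grip force at its end, in the units of the state.
- manip.get_state(): the state, without advancing time (a new reading comes with each control period).
- cams.capture(name): name is "side" or "top" or "wrist"; returns the picture (480x640x3 uint8, red, green, blue); there is no depth.
- cams.camera_info(name): a dict with "K" (3x3 intrinsics, pixels), "eye" and "rotation" of the camera in the world. Camera axes: x right, y down, z forward; pixel columns grow to the right and rows downward; lengths in m; the calibration is good to about 2 mm. The wrist camera is an equidistant fisheye: a pixel r from the principal point sees the ray r / f radians off the axis. A picture is of the moment at which its call begins: read the wrist's pose just before it. camera_info takes no time and is no camera call; for the wrist camera it gives the pose at the moment of the call.
- order.sign_off(): hands the job in; it is judged then, once.
The state is a dict: "clock": time; "joint_pos": joint angles; "qd": joint speeds; "tau": joint torques, N m; "tool_pos": TCP position; "tcp_rot": TCP orientation; "wrist_force": force on the tool from outside, world axes, zero at the start; "torque": the same for the moment, N m; "finger_gap": finger opening in m; "gripper_force": force on a finger pad.
Only numpy, scipy, OpenCV 4.12 (cv2) and the standard library are available. Lean on these libraries where they do the work, as an engineer would, in place of code of your own. Each camera call takes 0.05 s, during which the arm holds its last target. There are 200 camera calls.

## Working session

There is one attempt and no reset: what is moved stays moved. The work goes in short steps, Python scripts to look and compute and a tool call to move; the robot and the scene stay as the last step left them, time stands still between calls to the robot, and variables do not carry over. Pictures are saved under pics/ and viewed, at most 10 in all, crops included, and the job is handed in when it is done.

Besides the shell and the picture viewer there is one more tool, called after "Emit:" as name(argument=value, ...), one argument or row to a line, values as JSON. servo_tool: Moves the arm, as the interface text tells. Its arguments: {"type":"object","properties":{"plan":{"type":"array","items":{"type":"object","properties":{"tx":{"type":"number"},"ty":{"type":"number"},"tz":{"type":"number"},"rx":{"type":"number"},"ry":{"type":"number"},"rz":{"type":"number"},"grip":{"type":"number"}}}}},"required":["plan"]}

```bash
mkdir -p pics; python3 - <<'E'
from station import manip,cams
import cv2
s=manip.get_state(); print(s['clock'],s['tool_pos'],s['tcp_rot'],s['finger_gap'],manip.grip_depth)
for n in('top','side'):
    im=cams.capture(n); cv2.imwrite(f'pics/{n}0.png',im[:,:,::-1]); i=cams.camera_info(n); print(n,i)
E
```

```text
0.0 [ 0.15393    -0.50120298  0.19270819] [-1.17483007e-03  9.88933227e-01  1.48356640e-01 -8.65021517e-06] 0.08579714242130106 0.0187
top {'K': array([[578.20791308,   0.        , 318.24399462],
       [  0.        , 578.20791308, 241.67992747],
       [  0.        ,   0.        ,   1.        ]]), 'eye': array([ 0.30109419, -0.01606897,  1.49215787]), 'rotation': array([ 0.04473557, -0.69725503,  0.71425744, -0.04087122])}
side {'K': array([[509.18779414,   0.        , 326.67094311],
       [  0.        , 509.18779414, 242.37122179],
       [  0.        ,   0.        ,   1.        ]]), 'eye': array([-0.05534538,  0.50520508,  0.79718688]), 'rotation': array([ 0.15271005, -0.35868632,  0.85522234, -0.34149453])}
```

View pics/top0.png

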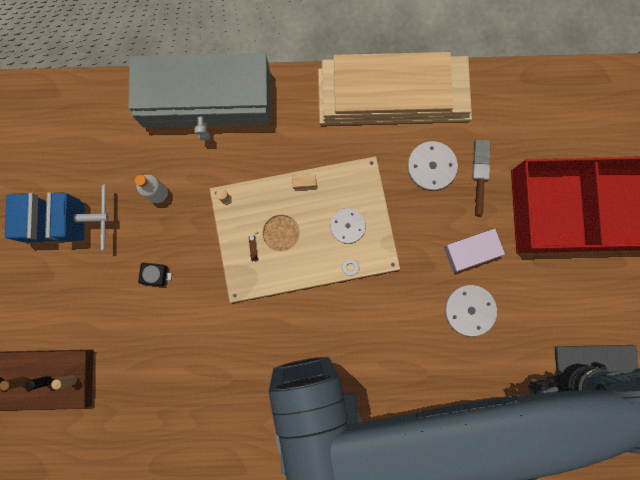

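View pics/side0.png

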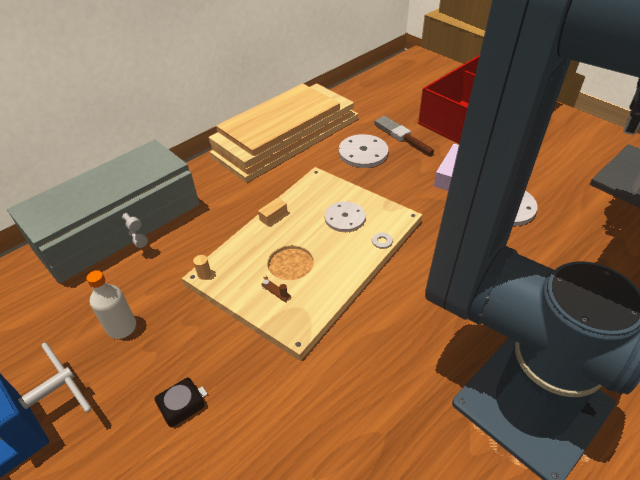

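The top view shows three discs: one on the board at (348,226), about 35 px wide, and two larger ones on the bench at (433,166) and (471,310). The 90 mm plate is the one on the board. The recess is at (281,232), the keeper runs from about (252,236) to (254,260), the washer is at (350,267), the offcut at (304,181) and the dowel at (223,195). I'll measure these and check with a crop.

```bash
cat > h.py <<'E'
import numpy as np,cv2
from scipy.spatial.transform import Rotation as R
def cast(info,uv,z):
    w,x,y,zz=info['rotation']; M=R.from_quat([x,y,zz,w]).as_matrix()
    uv=np.atleast_2d(uv).astype(float)
    d=(np.c_[uv,np.ones(len(uv))]@np.linalg.inv(info['K']).T)@M.T
    e=np.array(info['eye']); return e+d*((z-e[2])/d[:,2])[:,None]
def blobs(mask,lo):
    c,_=cv2.findContours(mask.astype(np.uint8),cv2.RETR_EXTERNAL,cv2.CHAIN_APPROX_NONE)
    return [k for k in c if cv2.contourArea(k)>lo]
E
python3 - <<'E'
from h import *
from station import cams
im=cv2.imread('pics/top0.png'); info=cams.camera_info('top')
hsv=cv2.cvtColor(im,cv2.COLOR_BGR2HSV); H,S,V=[hsv[...,i].astype(int) for i in range(3)]
reg=np.zeros(H.shape,bool); reg[155:305,205:402]=1
def show(n,m,lo,z):
    for k in blobs(m&reg,lo):
        (c,sz,a)=cv2.minAreaRect(k); mo=cv2.moments(k); cc=(mo['m10']/mo['m00'],mo['m01']/mo['m00'])
        print(n,np.round(cc,1),np.round(sz,1),cast(info,cc,z)[0].round(4)[:2])
show('grey',(S<45)&(V>120),30,.032)
print('samples',hsv[232,281],hsv[230,235],hsv[300,300],hsv[255,254],hsv[240,253],hsv[226,340])
show('dark',(V<90),8,.045)
# board corners
b=((H>12)&(H<30)&(S<150)&(V>150))&reg
k=max(blobs(b,1000),key=cv2.contourArea); r=cv2.boxPoints(cv2.minAreaRect(k)); print('board px',r.round(1)); w=cast(info,r,.022); print(w.round(4)[:,:2],np.linalg.norm(np.diff(w,axis=0),axis=1))
print('board c',w.mean(0))
cork=((H<17)&(S>110)&(V>90)); show('cork',cork,200,.022)
c=cv2.resize(im[155:305,205:405],None,fx=4,fy=4,interpolation=cv2.INTER_CUBIC); cv2.imwrite('pics/crop.png',c)
E
```

```text
grey [350.2 266.9] [15.6 16.3] [ 0.4127 -0.0894]
grey [347.4 225.5] [33.9 33.9] [ 0.5188 -0.0856]
samples [ 16 130 159] [ 17  90 195] [ 14 152 139] [ 11 164  87] [  9 118 104] [ 11  11 191]
dark [253.9 256.9] [7.3 5.6] [0.4427 0.1524]
dark [225.8 198.8] [2.8 7.1] [0.5931 0.2226]
board px [[206.4 186.2]
 [377.3 152.8]
 [399.9 268.8]
 [229.  302.2]]
[[ 0.6323  0.2767]
 [ 0.7097 -0.1696]
 [ 0.4055 -0.2163]
 [ 0.3314  0.2194]] [0.4529537  0.30782757 0.44187631]
board c [0.51971393 0.02753296 0.022     ]
cork [303.  229.5] [149. 196.] [0.5126 0.0283]
```

View pics/crop.png

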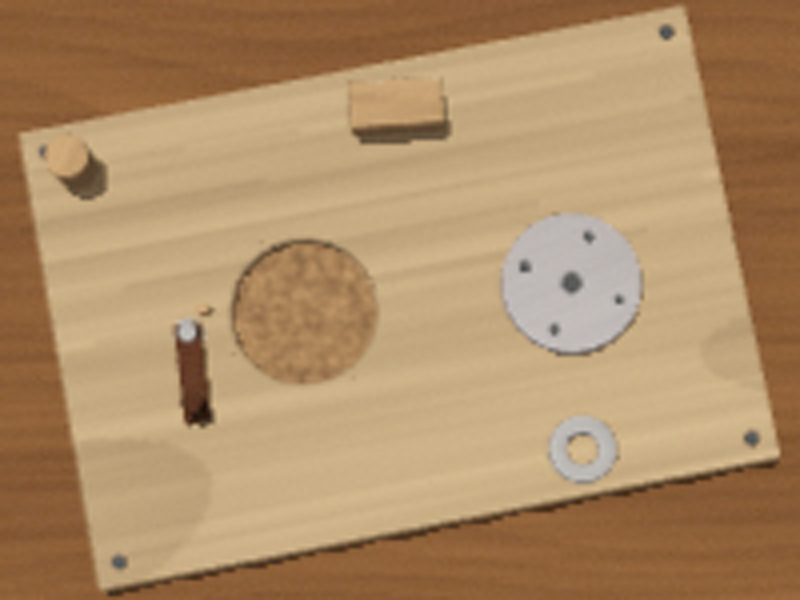

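The crop confirms the choice: the plate is the five-hole disc at crop (572,283), and the recess is at (305,311). The keeper's pivot cap is at (188,329), with its arm and post pointing towards the robot, post at (200,410). The path from plate to recess is clear.

```bash
python3 - <<'E'
from h import *
from station import cams
info=cams.camera_info('top')
P=lambda c,z: cast(info,np.array(c)/4+[205,155],z)[...,:2]
w=P([(20,132),(685,8),(780,460),(103,590)],.022)
b=np.array([[.15,.22],[.15,-.22],[-.15,-.22],[-.15,.22]])
cw=w.mean(0); A=(b).T@(w-cw); th=np.arctan2(A[0,1]-A[1,0],A[0,0]+A[1,1])
Rm=np.array([[np.cos(th),-np.sin(th)],[np.sin(th),np.cos(th)]])
print('board',cw,th,'resid mm',((b@Rm.T+cw-w)*1e3).round(1).tolist())
rec=cw+Rm@[0,.06]; piv=cw+Rm@[0,.135]
print('rec fit',rec,'rec meas',P((305.5,311),.022)[0],'piv',piv,P((188,329),.033)[0])
pl=P((572,283),.032)[0]; print('plate',pl,'in board',Rm.T@(pl-cw))
post=P((199,410),.056)[0]; v=Rm.T@(post-piv); print('post',post,v,np.linalg.norm(v),'q',np.arctan2(-v[0],-v[1]))
d=rec-pl; print('dist',np.linalg.norm(d),'dir',np.degrees(np.arctan2(d[1],d[0])))
for n,c in dict(wash=(583,449),off=(400,105)).items(): print(n,P(c,.03)[0])
E
```

```text
board [0.51474524 0.02483822] 0.16626193153029686 resid mm [[-1.0, -0.6], [0.4, -0.8], [0.7, -0.6], [-0.1, 2.0]]
rec fit [0.50481542 0.08401084] rec meas [0.50556146 0.08393787] piv [0.49240315 0.15797661] [0.49430891 0.15819485]
plate [ 0.51800902 -0.08706123] in board [-0.01530025 -0.11089653]
post [0.4401318  0.14908171] [-0.05302262 -0.00012148] 0.05302276252698883 q 1.5685051432854442
dist 0.17158007585731902 dir 94.41009422588229
wash [ 0.41193514 -0.09094477]
off [0.63707361 0.02027257]
```

Emit:
servo_tool(
  plan=[
    {"tx": 5.0, "ty": -2.45, "tz": 0.5, "grip": -0.2},
    {"tx": 5.0, "ty": -2.45, "tz": 0.5, "grip": -0.2},
    {"tx": 5.0, "ty": -2.45, "tz": 0.5, "grip": -0.2},
    {"tx": 5.0, "ty": -2.45, "tz": 0.5, "grip": -0.2},
    {"tx": 5.0, "ty": -2.45, "tz": 0.5, "grip": -0.2},
    {"tx": 5.0, "ty": -2.45, "tz": 0.5, "grip": -0.2},
    {"tx": 5.0, "ty": -2.45, "tz": 0.5, "grip": -0.2},
    {"tx": 5.0, "ty": -2.45, "tz": 0.5, "grip": -0.2},
    {"tx": 5.0, "ty": -2.45, "tz": 0.5, "grip": -0.2},
  ],
)

```text
schema error: expected keys tx, ty, tz, rx, ry, rz, grip
```

Emit:
servo_tool(
  plan=[
    {"rz": -0.169, "grip": -0.2},
    {"rz": -0.169, "grip": -0.2},
    {"rz": -0.169, "grip": -0.2},
    {"rz": -0.169, "grip": -0.2},
    {"rz": -0.169, "grip": -0.2},
    {"rz": -0.169, "grip": -0.2},
    {"rz": -0.169, "grip": -0.2},
    {"rz": -0.169, "grip": -0.2},
    {"grip": -0.2},
  ],
)

```text
schema error: expected keys tx, ty, tz, rx, ry, rz, grip
```

All seven keys are needed in every row.

Emit:
servo_tool(
  plan=[
    {"tx": 5, "ty": -2.45, "tz": 0.5, "rx": 0, "ry": 0, "rz": 0, "grip": -0.2},
    {"tx": 5, "ty": -2.45, "tz": 0.5, "rx": 0, "ry": 0, "rz": 0, "grip": -0.2},
    {"tx": 5, "ty": -2.45, "tz": 0.5, "rx": 0, "ry": 0, "rz": 0, "grip": -0.2},
    {"tx": 5, "ty": -2.45, "tz": 0.5, "rx": 0, "ry": 0, "rz": 0, "grip": -0.2},
    {"tx": 5, "ty": -2.45, "tz": 0.5, "rx": 0, "ry": 0, "rz": 0, "grip": -0.2},
    {"tx": 5, "ty": -2.45, "tz": 0.5, "rx": 0, "ry": 0, "rz": 0, "grip": -0.2},
    {"tx": 5, "ty": -2.45, "tz": 0.5, "rx": 0, "ry": 0, "rz": 0, "grip": -0.2},
    {"tx": 5, "ty": -2.45, "tz": 0.5, "rx": 0, "ry": 0, "rz": 0, "grip": -0.2},
    {"tx": 5, "ty": -2.45, "tz": 0.5, "rx": 0, "ry": 0, "rz": 0, "grip": -0.2},
    {"tx": 0, "ty": 0, "tz": 0, "rx": 0, "ry": 0, "rz": 0, "grip": -0.2},
  ],
)

```text
clock: 1.35
tool_pos: [0.5207, -0.1558, 0.1471]
tcp_rot: [-0.001, 0.989, 0.151, -0.001]
wrist_force: [0.4, -0.5, -0.1]
finger_gap: 0.0513
gripper_force: 0.0
```

Emit:
servo_tool(
  plan=[
    {"tx": 0, "ty": 0, "tz": 0, "rx": 0, "ry": 0, "rz": -0.169, "grip": -0.2},
    {"tx": 0, "ty": 0, "tz": 0, "rx": 0, "ry": 0, "rz": -0.169, "grip": -0.2},
    {"tx": 0, "ty": 0, "tz": 0, "rx": 0, "ry": 0, "rz": -0.169, "grip": -0.2},
    {"tx": 0, "ty": 0, "tz": 0, "rx": 0, "ry": 0, "rz": -0.169, "grip": -0.2},
    {"tx": 0, "ty": 0, "tz": 0, "rx": 0, "ry": 0, "rz": -0.169, "grip": -0.2},
    {"tx": 0, "ty": 0, "tz": 0, "rx": 0, "ry": 0, "rz": -0.169, "grip": -0.2},
    {"tx": 0, "ty": 0, "tz": 0, "rx": 0, "ry": 0, "rz": -0.169, "grip": -0.2},
    {"tx": 0, "ty": 0, "tz": 0, "rx": 0, "ry": 0, "rz": -0.169, "grip": -0.2},
    {"tx": 0, "ty": 0, "tz": 0, "rx": 0, "ry": 0, "rz": 0, "grip": -0.2},
  ],
)

```text
clock: 2.48
tool_pos: [0.5186, -0.1598, 0.1487]
tcp_rot: [-0.0, 0.68, 0.733, -0.0]
wrist_force: [0.5, 0.8, -0.8]
finger_gap: 0.0511
gripper_force: 0.0
```

Emit:
servo_tool(
  plan=[
    {"tx": 0, "ty": 0.5, "tz": 4.0, "rx": 0, "ry": 0, "rz": 0, "grip": -0.2},
    {"tx": 0, "ty": 0, "tz": 4.0, "rx": 0, "ry": 0, "rz": 0, "grip": -0.2},
    {"tx": 0, "ty": 0, "tz": 3.7, "rx": 0, "ry": 0, "rz": 0, "grip": -0.2},
    {"tx": 0, "ty": 0, "tz": 0, "rx": 0, "ry": 0, "rz": 0, "grip": -0.2},
    {"tx": 0, "ty": 0, "tz": 0, "rx": 0, "ry": 0, "rz": 0, "grip": -0.2},
  ],
)

```text
clock: 3.1
tool_pos: [0.5251, -0.1593, 0.0333]
tcp_rot: [0.001, 0.679, 0.734, 0.0]
wrist_force: [0.4, -1.0, 0.9]
finger_gap: 0.0514
gripper_force: 0.0
```

Emit:
servo_tool(
  plan=[
    {"tx": 0, "ty": 0, "tz": 0.5, "rx": 0, "ry": 0, "rz": 0, "grip": -0.2},
    {"tx": 0, "ty": 0, "tz": 0.2, "rx": 0, "ry": 0, "rz": 0, "grip": -0.2},
    {"tx": 0, "ty": 0, "tz": 0, "rx": 0, "ry": 0, "rz": 0, "grip": -0.2},
    {"tx": 0, "ty": 0, "tz": 0, "rx": 0, "ry": 0, "rz": 0, "grip": -0.2},
  ],
)

```text
clock: 3.6
tool_pos: [0.5247, -0.1587, 0.0252]
tcp_rot: [0.0, 0.679, 0.734, 0.0]
wrist_force: [-0.1, -0.4, 0.1]
finger_gap: 0.0513
gripper_force: 0.0
```

```bash
python3 - <<'E'
from station import manip,cams
import cv2,numpy as np
s=manip.get_state(); print(s['clock'],s['tool_pos'],s['finger_gap'],s['wrist_force'])
a=cams.capture('side')[150:300,180:440]; w=cams.capture('wrist')
o=np.zeros((600,800,3),np.uint8); o[:231,:400]=cv2.resize(a,(400,231)); o[231:531,:400]=cv2.resize(w,(400,300)); o[:400,400:]=cv2.resize(w[220:420,220:420],(400,400))
cv2.imwrite('pics/p1.png',o[:,:,::-1])
E
```

```text
3.6 [ 0.52471129 -0.15870426  0.0252254 ] 0.051294561003982615 [-0.14826564 -0.43093442  0.14062794]
```

View pics/p1.png

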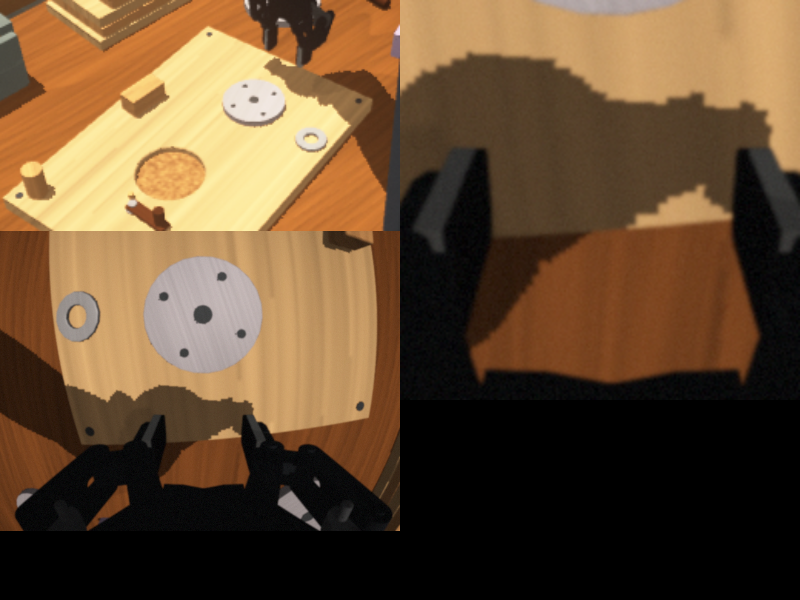

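The fingers straddle the plate's axis: the plate is at (203,314) in the small wrist view and the fingers at about (155,430) and (255,430). I'll lower a little, then start pushing.

Emit:
servo_tool(
  plan=[
    {"tx": 0, "ty": 0, "tz": 0.25, "rx": 0, "ry": 0, "rz": 0, "grip": -0.2},
    {"tx": 0.5, "ty": 0, "tz": 0, "rx": 0, "ry": 0, "rz": 0, "grip": -0.2},
    {"tx": 0.8, "ty": 0, "tz": 0, "rx": 0, "ry": 0, "rz": 0, "grip": -0.2},
    {"tx": 0.8, "ty": 0, "tz": 0, "rx": 0, "ry": 0, "rz": 0, "grip": -0.2},
    {"tx": 0.8, "ty": 0, "tz": 0, "rx": 0, "ry": 0, "rz": 0, "grip": -0.2},
    {"tx": 0, "ty": 0, "tz": 0, "rx": 0, "ry": 0, "rz": 0, "grip": -0.2},
  ],
)

```text
clock: 4.45
tool_pos: [0.5221, -0.129, 0.0224]
tcp_rot: [-0.0, 0.678, 0.735, -0.0]
wrist_force: [0.3, -0.4, 0.0]
finger_gap: 0.0512
gripper_force: 0.0
```

Emit:
servo_tool(
  plan=[
    {"tx": 1.1, "ty": 0, "tz": 0, "rx": 0, "ry": 0, "rz": 0, "grip": -0.2},
    {"tx": 1.1, "ty": 0, "tz": 0, "rx": 0, "ry": 0, "rz": 0, "grip": -0.2},
    {"tx": 1.1, "ty": 0, "tz": 0, "rx": 0, "ry": 0, "rz": 0, "grip": -0.2},
    {"tx": 1.1, "ty": 0, "tz": 0, "rx": 0, "ry": 0, "rz": 0, "grip": -0.2},
    {"tx": 1.1, "ty": 0, "tz": 0, "rx": 0, "ry": 0, "rz": 0, "grip": -0.2},
    {"tx": 1.1, "ty": 0, "tz": 0, "rx": 0, "ry": 0, "rz": 0, "grip": -0.2},
    {"tx": 1.1, "ty": 0, "tz": 0, "rx": 0, "ry": 0, "rz": 0, "grip": -0.2},
    {"tx": 1.1, "ty": 0, "tz": 0, "rx": 0, "ry": 0, "rz": 0, "grip": -0.2},
    {"tx": 1.1, "ty": 0, "tz": 0, "rx": 0, "ry": 0, "rz": 0, "grip": -0.2},
    {"tx": 1.1, "ty": 0, "tz": 0, "rx": 0, "ry": 0, "rz": 0, "grip": -0.2},
    {"tx": 0.9, "ty": 0, "tz": 0, "rx": 0, "ry": 0, "rz": 0, "grip": -0.2},
    {"tx": 0, "ty": 0, "tz": 0, "rx": 0, "ry": 0, "rz": 0, "grip": -0.2},
  ],
)

```text
clock: 5.95
tool_pos: [0.5127, -0.0105, 0.0224]
tcp_rot: [-0.0, 0.678, 0.735, -0.0]
wrist_force: [-0.3, 0.6, -0.3]
finger_gap: 0.0512
gripper_force: 0.0
```

```bash
python3 - <<'E'
from station import manip,cams
import cv2,numpy as np
s=manip.get_state(); print(s['clock'],s['tool_pos'],s['finger_gap'],s['wrist_force'])
a=cams.capture('side')[150:360,180:440]; w=cams.capture('wrist')
o=np.zeros((600,800,3),np.uint8); o[:,:0]=0
o[:323,:400]=cv2.resize(a,(400,323)); o[:300,400:]=cv2.resize(w,(400,300))
t=cams.capture('top')[155:305,205:405];o[300:,400:]=cv2.resize(t,(400,300))
cv2.imwrite('pics/p2.png',o[:,:,::-1]); cv2.imwrite('pics/w2.png',w[:,:,::-1])
E
```

```text
5.95 [ 0.51272766 -0.01046446  0.02239503] 0.051230727447695065 [-0.29198134  0.58634076 -0.26302995]
```

View pics/p2.png

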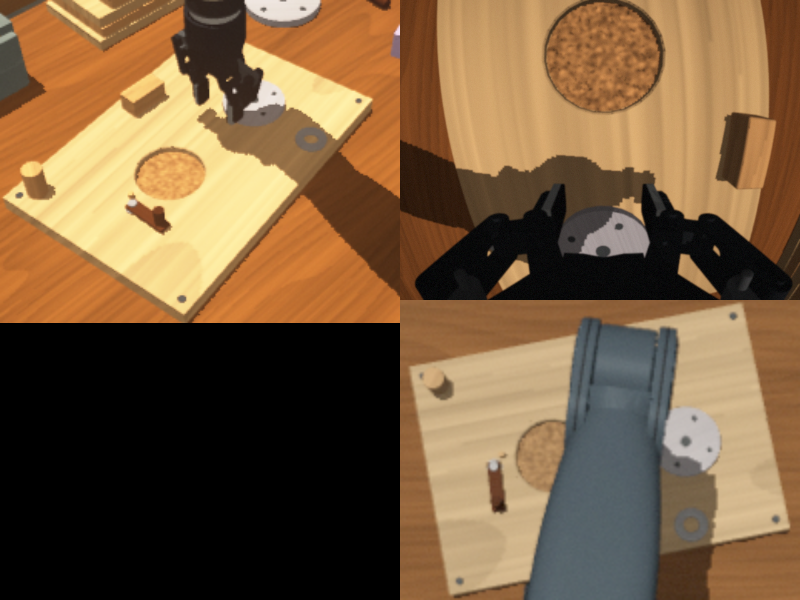

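The fingers passed over the plate and it hasn't moved: it is still at (692,440) in the top inset. At this opening the tips sit about 10 mm or more behind the TCP. I'll go back and probe the board for the tip height.

Emit:
servo_tool(
  plan=[
    {"tx": 0, "ty": 0, "tz": -2.5, "rx": 0, "ry": 0, "rz": 0, "grip": -0.2},
    {"tx": -5, "ty": 0, "tz": 0, "rx": 0, "ry": 0, "rz": 0, "grip": -0.2},
    {"tx": -5, "ty": 0, "tz": 0, "rx": 0, "ry": 0, "rz": 0, "grip": -0.2},
    {"tx": -4.7, "ty": 0, "tz": 0, "rx": 0, "ry": 0, "rz": 0, "grip": -0.2},
    {"tx": 0, "ty": 0, "tz": 0, "rx": 0, "ry": 0, "rz": 0, "grip": -0.2},
    {"tx": 0, "ty": 0, "tz": 2.5, "rx": 0, "ry": 0, "rz": 0, "grip": -0.2},
    {"tx": 0, "ty": 0, "tz": 0.4, "rx": 0, "ry": 0, "rz": 0, "grip": -0.2},
    {"tx": 0, "ty": 0, "tz": 0, "rx": 0, "ry": 0, "rz": 0, "grip": -0.2},
  ],
)

```text
clock: 7.1
tool_pos: [0.524, -0.1569, 0.0181]
tcp_rot: [-0.001, 0.678, 0.735, -0.0]
wrist_force: [0.1, 0.6, 0.6]
finger_gap: 0.051
gripper_force: 0.0
```

Emit:
servo_tool(
  plan=[
    {"tx": 0, "ty": 0, "tz": 0.2, "rx": 0, "ry": 0, "rz": 0, "grip": -0.2},
    {"tx": 0, "ty": 0, "tz": 0, "rx": 0, "ry": 0, "rz": 0, "grip": -0.2},
  ],
)

```text
clock: 7.35
tool_pos: [0.5249, -0.1576, 0.0171]
tcp_rot: [0.001, 0.678, 0.735, 0.0]
wrist_force: [-0.9, -0.2, -0.9]
finger_gap: 0.0511
gripper_force: 0.0
```

Emit:
servo_tool(
  plan=[
    {"tx": 0, "ty": 0, "tz": 0.2, "rx": 0, "ry": 0, "rz": 0, "grip": -0.2},
    {"tx": 0, "ty": 0, "tz": 0, "rx": 0, "ry": 0, "rz": 0, "grip": -0.2},
  ],
)

```text
clock: 7.6
tool_pos: [0.5244, -0.1576, 0.0144]
tcp_rot: [-0.0, 0.679, 0.735, -0.0]
wrist_force: [-0.3, -1.1, 0.1]
finger_gap: 0.0511
gripper_force: 0.0
```

Emit:
servo_tool(
  plan=[
    {"tx": 0, "ty": 0, "tz": 0.2, "rx": 0, "ry": 0, "rz": 0, "grip": -0.2},
    {"tx": 0, "ty": 0, "tz": 0, "rx": 0, "ry": 0, "rz": 0, "grip": -0.2},
  ],
)

```text
clock: 7.85
tool_pos: [0.5242, -0.1576, 0.0121]
tcp_rot: [-0.0, 0.679, 0.734, -0.0]
wrist_force: [-0.8, 0.4, 0.8]
finger_gap: 0.0514
gripper_force: 0.0
```

Emit:
servo_tool(
  plan=[
    {"tx": 0.8, "ty": 0, "tz": 0, "rx": 0, "ry": 0, "rz": 0, "grip": -0.2},
    {"tx": 0.8, "ty": 0, "tz": 0, "rx": 0, "ry": 0, "rz": 0, "grip": -0.2},
    {"tx": 0.8, "ty": 0, "tz": 0, "rx": 0, "ry": 0, "rz": 0, "grip": -0.2},
    {"tx": 0.8, "ty": 0, "tz": 0, "rx": 0, "ry": 0, "rz": 0, "grip": -0.2},
    {"tx": 0.8, "ty": 0, "tz": 0, "rx": 0, "ry": 0, "rz": 0, "grip": -0.2},
  ],
)

```text
clock: 8.48
tool_pos: [0.5212, -0.1171, 0.0124]
tcp_rot: [-0.0, 0.679, 0.735, 0.0]
wrist_force: [-0.7, -0.3, 0.2]
finger_gap: 0.0516
gripper_force: 0.0
```

```bash
python3 - <<'E'
from station import manip,cams
import cv2,numpy as np
a=cams.capture('side')[150:300,250:440]; w=cams.capture('wrist')
o=np.zeros((300,780,3),np.uint8)
o[:300,:380]=cv2.resize(a,(380,300)); o[:300,380:]=cv2.resize(w,(400,300))
cv2.imwrite('pics/p3.png',o[:,:,::-1])
E
```

```text
(no output)
```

View pics/p3.png

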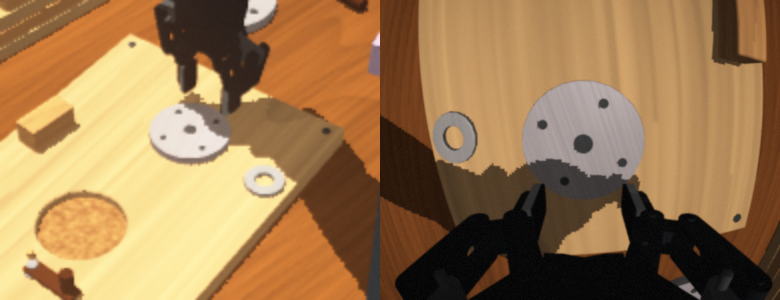

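The plate has moved and is cradled between the fingertips, centred at (583,144). I'll carry on pushing.

Emit:
servo_tool(
  plan=[
    {"tx": 1.0, "ty": 0, "tz": 0, "rx": 0, "ry": 0, "rz": 0, "grip": -0.2},
    {"tx": 1.0, "ty": 0, "tz": 0, "rx": 0, "ry": 0, "rz": 0, "grip": -0.2},
    {"tx": 1.0, "ty": 0, "tz": 0, "rx": 0, "ry": 0, "rz": 0, "grip": -0.2},
    {"tx": 1.0, "ty": 0, "tz": 0, "rx": 0, "ry": 0, "rz": 0, "grip": -0.2},
    {"tx": 1.0, "ty": 0, "tz": 0, "rx": 0, "ry": 0, "rz": 0, "grip": -0.2},
    {"tx": 1.0, "ty": 0, "tz": 0, "rx": 0, "ry": 0, "rz": 0, "grip": -0.2},
    {"tx": 1.0, "ty": 0, "tz": 0, "rx": 0, "ry": 0, "rz": 0, "grip": -0.2},
    {"tx": 1.0, "ty": 0, "tz": 0, "rx": 0, "ry": 0, "rz": 0, "grip": -0.2},
    {"tx": 1.0, "ty": 0, "tz": 0, "rx": 0, "ry": 0, "rz": 0, "grip": -0.2},
    {"tx": 1.0, "ty": 0, "tz": 0, "rx": 0, "ry": 0, "rz": 0, "grip": -0.2},
    {"tx": 0.6, "ty": 0, "tz": 0, "rx": 0, "ry": 0, "rz": 0, "grip": -0.2},
    {"tx": 0, "ty": 0, "tz": 0, "rx": 0, "ry": 0, "rz": 0, "grip": -0.2},
  ],
)

```text
clock: 10.07
tool_pos: [0.5129, -0.0117, 0.0124]
tcp_rot: [0.0, 0.678, 0.735, -0.0]
wrist_force: [0.4, 0.2, 0.2]
finger_gap: 0.0513
gripper_force: 0.0
```

```bash
python3 - <<'E'
from station import manip,cams
import cv2,numpy as np
a=cams.capture('side')[180:330,200:390]; w=cams.capture('wrist')
o=np.zeros((300,780,3),np.uint8)
o[:300,:380]=cv2.resize(a,(380,300)); o[:300,380:]=cv2.resize(w,(400,300))
cv2.imwrite('pics/p4.png',o[:,:,::-1])
E
```

```text
(no output)
```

View pics/p4.png

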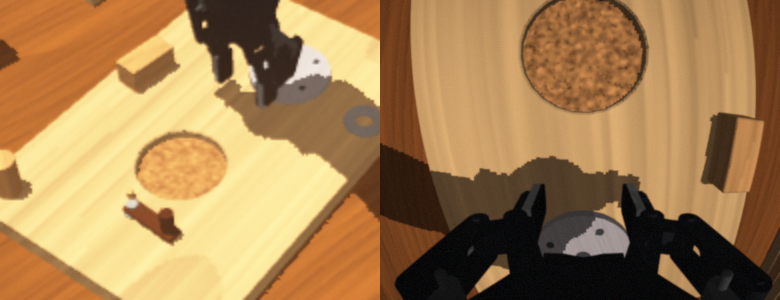

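The fingers passed over it again, so the setback is larger still. I'll retreat, re-measure the plate, and probe down until there is a contact force.

Emit:
servo_tool(
  plan=[
    {"tx": 0, "ty": 0, "tz": -4, "rx": 0, "ry": 0, "rz": 0, "grip": -0.2},
    {"tx": -5, "ty": 0, "tz": 0, "rx": 0, "ry": 0, "rz": 0, "grip": -0.2},
    {"tx": -5, "ty": 0, "tz": 0, "rx": 0, "ry": 0, "rz": 0, "grip": -0.2},
    {"tx": -4.8, "ty": 0, "tz": 0, "rx": 0, "ry": 0, "rz": 0, "grip": -0.2},
    {"tx": 0, "ty": 0, "tz": 0, "rx": 0, "ry": 0, "rz": 0, "grip": -0.2},
    {"tx": 0, "ty": 0, "tz": 4, "rx": 0, "ry": 0, "rz": 0, "grip": -0.2},
    {"tx": 0, "ty": 0, "tz": 0.2, "rx": 0, "ry": 0, "rz": 0, "grip": -0.2},
    {"tx": 0, "ty": 0, "tz": 0, "rx": 0, "ry": 0, "rz": 0, "grip": -0.2},
  ],
)

```text
clock: 11.18
tool_pos: [0.5243, -0.159, 0.0106]
tcp_rot: [-0.0, 0.678, 0.735, -0.0]
wrist_force: [-0.3, -0.2, 0.8]
finger_gap: 0.0511
gripper_force: 0.0
```

```bash
cat > m.py <<'E'
from h import *
from station import cams,manip
def plate(z=.032):
    im=cams.capture('side')[:,:,::-1]; hsv=cv2.cvtColor(np.ascontiguousarray(im),cv2.COLOR_BGR2HSV); S=hsv[...,1].astype(int);V=hsv[...,2].astype(int)
    m=(S<60)&(V>60); m[:, :180]=0; m[:185]=0; m[:,440:]=0; m[330:]=0
    i=cams.camera_info('side')
    for k in blobs(m,40):
        w=cast(i,k[:,0],z)[:,:2]; print('c',((w.min(0)+w.max(0))/2).round(4),'ext',np.ptp(w,axis=0).round(4), 'px',k[:,0].mean(0).round())
if __name__=='__main__': plate(); s=manip.get_state(); print(s['clock'],s['tool_pos'],s['wrist_force'])
E
python3 m.py; python3 - <<'E'
from h import *
from station import cams
im=cams.capture('side'); c=im[130:280,300:450]; cv2.imwrite('pics/p5.png',cv2.resize(c,(600,600),interpolation=cv2.INTER_CUBIC)[:,:,::-1])
E
```

```text
c [ 0.4066 -0.0866] ext [0.0425 0.0426] px [382. 240.]
c [ 0.5141 -0.0843] ext [0.0903 0.0922] px [344. 216.]
c [0.8184 0.1317] ext [0.0873 0.0773] px [187. 198.]
11.225 [ 0.52526361 -0.15940017  0.01157992] [ 0.15255943  0.23211154 -0.19711267]
```

View pics/p5.png

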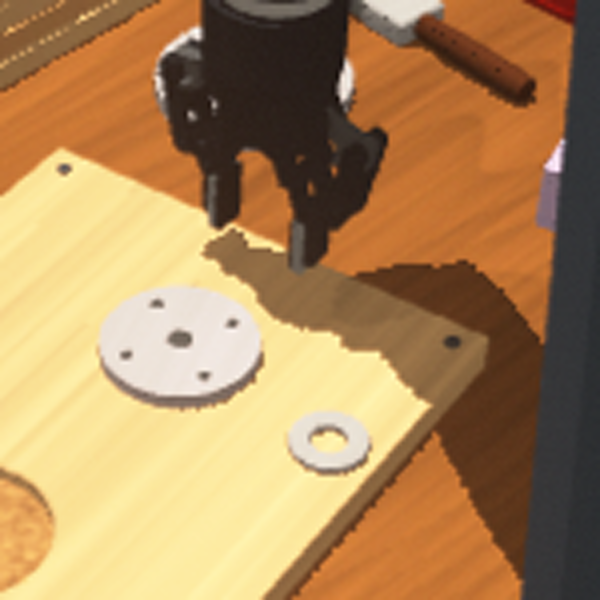

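```bash
python3 - <<'E'
from h import *
from station import cams,manip
i=cams.camera_info('side')
for z in (.02,.03,.04,.05,.06,.07): print(z,cast(i,[(375,197),(355,186.5)],z)[:,:2].round(3).tolist())
s=manip.get_state(); print(s['joint_pos'],s['tool_pos'],cams.camera_info('wrist')['eye'])
E
```

```text
0.02 [[0.516, -0.187], [0.575, -0.182]]
0.03 [[0.509, -0.179], [0.567, -0.173]]
0.04 [[0.502, -0.17], [0.559, -0.164]]
0.05 [[0.494, -0.161], [0.551, -0.156]]
0.06 [[0.487, -0.152], [0.543, -0.147]]
0.07 [[0.48, -0.143], [0.535, -0.138]]
[-4.16957139e-01  1.46723054e-01 -1.58332565e-01  1.26329617e+00
  5.59092282e-05  1.07416757e+00] [ 0.52571288 -0.15966259  0.01204139] [ 0.51962266 -0.09007953  0.19133134]
```

The tips are actually at z ≈ 0.04–0.045: crop (220,225) and (300,268), well above the board. The shut-finger TCP isn't a good guide to height here, so I'll descend in steps watching the force.

Emit:
servo_tool(
  plan=[
    {"tx": 0, "ty": 0, "tz": 0.4, "rx": 0, "ry": 0, "rz": 0, "grip": -0.2},
    {"tx": 0, "ty": 0, "tz": 0.4, "rx": 0, "ry": 0, "rz": 0, "grip": -0.2},
    {"tx": 0, "ty": 0, "tz": 0, "rx": 0, "ry": 0, "rz": 0, "grip": -0.2},
  ],
)

```text
clock: 11.65
tool_pos: [0.5242, -0.1594, 0.002]
tcp_rot: [-0.0, 0.679, 0.735, -0.0]
wrist_force: [-0.8, 0.9, 0.3]
finger_gap: 0.0509
gripper_force: 0.0
```

Emit:
servo_tool(
  plan=[
    {"tx": 0, "ty": 0, "tz": 0.3, "rx": 0, "ry": 0, "rz": 0, "grip": -0.2},
    {"tx": 0, "ty": 0, "tz": 0, "rx": 0, "ry": 0, "rz": 0, "grip": -0.2},
  ],
)

```text
clock: 11.9
tool_pos: [0.5243, -0.1596, -0.001]
tcp_rot: [-0.0, 0.679, 0.734, -0.0]
wrist_force: [0.3, -0.5, -0.3]
finger_gap: 0.0511
gripper_force: 0.0
```

Emit:
servo_tool(
  plan=[
    {"tx": 0, "ty": 0, "tz": 0.3, "rx": 0, "ry": 0, "rz": 0, "grip": -0.2},
    {"tx": 0, "ty": 0, "tz": 0, "rx": 0, "ry": 0, "rz": 0, "grip": -0.2},
  ],
)

```text
clock: 12.15
tool_pos: [0.5243, -0.1596, -0.0039]
tcp_rot: [-0.0, 0.679, 0.734, -0.0]
wrist_force: [0.6, -0.2, 0.3]
finger_gap: 0.0511
gripper_force: 0.0
```

Emit:
servo_tool(
  plan=[
    {"tx": 0, "ty": 0, "tz": 0.2, "rx": 0, "ry": 0, "rz": 0, "grip": -0.2},
    {"tx": 0, "ty": 0, "tz": 0, "rx": 0, "ry": 0, "rz": 0, "grip": -0.2},
  ],
)

```text
clock: 12.4
tool_pos: [0.5244, -0.1596, -0.0058]
tcp_rot: [-0.0, 0.679, 0.734, -0.0]
wrist_force: [-0.3, -0.3, -0.1]
finger_gap: 0.0511
gripper_force: 0.0
```

```bash
python3 - <<'E'
from h import *
from station import cams
im=cams.capture('side'); i=cams.camera_info('side')
c=im[130:280,300:450]; cv2.imwrite('pics/p6.png',cv2.resize(c,(600,600),interpolation=cv2.INTER_CUBIC)[:,:,::-1])
E
```

```text
(no output)
```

View pics/p6.png

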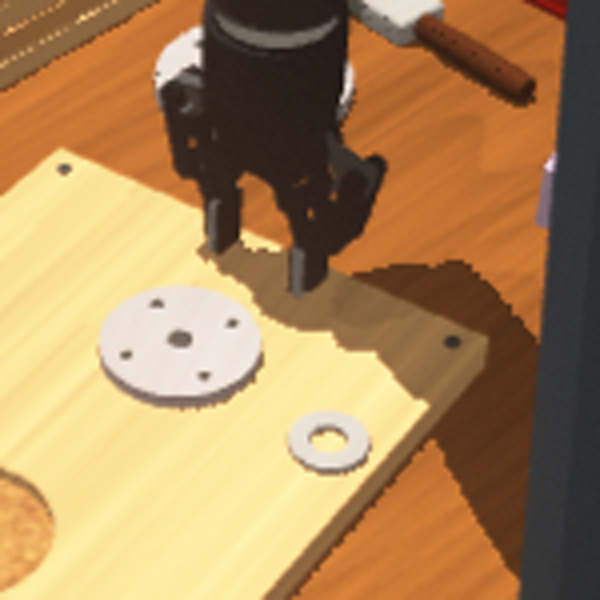

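Tips are now at crop (222,250) and (300,292), close to the board but not touching. I'll keep stepping down.

Emit:
servo_tool(
  plan=[
    {"tx": 0, "ty": 0, "tz": 0.2, "rx": 0, "ry": 0, "rz": 0, "grip": -0.2},
    {"tx": 0, "ty": 0, "tz": 0, "rx": 0, "ry": 0, "rz": 0, "grip": -0.2},
  ],
)

```text
clock: 12.7
tool_pos: [0.5244, -0.1596, -0.0078]
tcp_rot: [-0.0, 0.679, 0.734, -0.0]
wrist_force: [-0.2, 0.3, -0.2]
finger_gap: 0.0513
gripper_force: 0.0
```

Emit:
servo_tool(
  plan=[
    {"tx": 0, "ty": 0, "tz": 0.15, "rx": 0, "ry": 0, "rz": 0, "grip": -0.2},
    {"tx": 0, "ty": 0, "tz": 0, "rx": 0, "ry": 0, "rz": 0, "grip": -0.2},
  ],
)

```text
clock: 12.95
tool_pos: [0.5245, -0.1596, -0.0093]
tcp_rot: [-0.0, 0.679, 0.734, -0.0]
wrist_force: [-0.6, 0.7, 0.2]
finger_gap: 0.0514
gripper_force: 0.0
```

Emit:
servo_tool(
  plan=[
    {"tx": 0, "ty": 0, "tz": 0.15, "rx": 0, "ry": 0, "rz": 0, "grip": -0.2},
    {"tx": 0, "ty": 0, "tz": 0, "rx": 0, "ry": 0, "rz": 0, "grip": -0.2},
  ],
)

```text
clock: 13.2
tool_pos: [0.5245, -0.1596, -0.0108]
tcp_rot: [-0.0, 0.679, 0.734, -0.0]
wrist_force: [-0.2, 0.2, 1.2]
finger_gap: 0.0516
gripper_force: 0.0
```

Emit:
servo_tool(
  plan=[
    {"tx": 0, "ty": 0, "tz": 0.15, "rx": 0, "ry": 0, "rz": 0, "grip": -0.2},
    {"tx": 0, "ty": 0, "tz": 0, "rx": 0, "ry": 0, "rz": 0, "grip": -0.2},
  ],
)

```text
clock: 13.45
tool_pos: [0.5245, -0.1596, -0.0123]
tcp_rot: [-0.0, 0.679, 0.734, -0.0]
wrist_force: [-0.0, -0.3, 0.1]
finger_gap: 0.0515
gripper_force: 0.0
```

Emit:
servo_tool(
  plan=[
    {"tx": 0, "ty": 0, "tz": 0.15, "rx": 0, "ry": 0, "rz": 0, "grip": -0.2},
    {"tx": 0, "ty": 0, "tz": 0, "rx": 0, "ry": 0, "rz": 0, "grip": -0.2},
  ],
)

```text
clock: 13.7
tool_pos: [0.5245, -0.1596, -0.0138]
tcp_rot: [-0.0, 0.679, 0.734, -0.0]
wrist_force: [0.1, -0.7, 0.1]
finger_gap: 0.0513
gripper_force: 0.0
```

Emit:
servo_tool(
  plan=[
    {"tx": 0.8, "ty": 0, "tz": 0, "rx": 0, "ry": 0, "rz": 0, "grip": -0.2},
    {"tx": 0.8, "ty": 0, "tz": 0, "rx": 0, "ry": 0, "rz": 0, "grip": -0.2},
    {"tx": 0.8, "ty": 0, "tz": 0, "rx": 0, "ry": 0, "rz": 0, "grip": -0.2},
    {"tx": 0.8, "ty": 0, "tz": 0, "rx": 0, "ry": 0, "rz": 0, "grip": -0.2},
    {"tx": 0.8, "ty": 0, "tz": 0, "rx": 0, "ry": 0, "rz": 0, "grip": -0.2},
    {"tx": 0.5, "ty": 0, "tz": 0, "rx": 0, "ry": 0, "rz": 0, "grip": -0.2},
    {"tx": 0, "ty": 0, "tz": 0, "rx": 0, "ry": 0, "rz": 0, "grip": -0.2},
  ],
)

```text
clock: 14.58
tool_pos: [0.521, -0.1142, -0.0136]
tcp_rot: [-0.0, 0.678, 0.735, 0.0]
wrist_force: [-0.5, 0.4, 0.8]
finger_gap: 0.051
gripper_force: 0.0
```

```bash
python3 m.py
```

```text
c [ 0.4068 -0.0862] ext [0.043  0.0418] px [382. 240.]
c [ 0.513  -0.0646] ext [0.0909 0.0905] px [339. 220.]
c [0.8185 0.1317] ext [0.0871 0.0773] px [187. 198.]
14.625 [ 0.52102923 -0.11444774 -0.01357959] [ 0.19282405 -0.88617322  0.78292146]
```

The plate now moves with the fingers, 20 mm so far. I'll continue.

Emit:
servo_tool(
  plan=[
    {"tx": 0.9, "ty": 0, "tz": 0, "rx": 0, "ry": 0, "rz": 0, "grip": -0.2},
    {"tx": 0.9, "ty": 0, "tz": 0, "rx": 0, "ry": 0, "rz": 0, "grip": -0.2},
    {"tx": 0.9, "ty": 0, "tz": 0, "rx": 0, "ry": 0, "rz": 0, "grip": -0.2},
    {"tx": 0.9, "ty": 0, "tz": 0, "rx": 0, "ry": 0, "rz": 0, "grip": -0.2},
    {"tx": 0.9, "ty": 0, "tz": 0, "rx": 0, "ry": 0, "rz": 0, "grip": -0.2},
    {"tx": 0.9, "ty": 0, "tz": 0, "rx": 0, "ry": 0, "rz": 0, "grip": -0.2},
    {"tx": 0.9, "ty": 0, "tz": 0, "rx": 0, "ry": 0, "rz": 0, "grip": -0.2},
    {"tx": 0.9, "ty": 0, "tz": 0, "rx": 0, "ry": 0, "rz": 0, "grip": -0.2},
    {"tx": 0.9, "ty": 0, "tz": 0, "rx": 0, "ry": 0, "rz": 0, "grip": -0.2},
    {"tx": 0.9, "ty": 0, "tz": 0, "rx": 0, "ry": 0, "rz": 0, "grip": -0.2},
    {"tx": 0, "ty": 0, "tz": 0, "rx": 0, "ry": 0, "rz": 0, "grip": -0.2},
  ],
)

```text
clock: 16.0
tool_pos: [0.5137, -0.0241, -0.0137]
tcp_rot: [-0.0, 0.678, 0.735, 0.0]
wrist_force: [0.1, -1.0, 0.4]
finger_gap: 0.0513
gripper_force: 0.0
```

```bash
python3 m.py; python3 - <<'E'
from h import *
from station import cams
a=cv2.imread('pics/side0.png'); i=cams.camera_info('side')
hsv=cv2.cvtColor(a,cv2.COLOR_BGR2HSV).astype(int); m=(hsv[...,0]<19)&(hsv[...,1]>110); 
g=np.zeros(m.shape,bool); g[240:285,262:318]=1
for k in blobs(m&g,300):
    w=cast(i,k[:,0],.022)[:,:2]; print('recess side',((w.min(0)+w.max(0))/2).round(4),np.ptp(w,axis=0).round(4))
w=cams.capture('wrist')
o=cv2.resize(cams.capture('side')[180:330,200:390],(380,300)); o=np.hstack([o,cv2.resize(w,(400,300))])
cv2.imwrite('pics/p7.png',o[:,:,::-1])
E
```

```text
c [ 0.4058 -0.0859] ext [0.041 0.041] px [382. 240.]
c [0.5061 0.0254] ext [0.0908 0.0895] px [311. 243.]
c [0.8185 0.1317] ext [0.0871 0.0773] px [187. 198.]
16.05 [ 0.5138248  -0.02448996 -0.01365345] [-0.6593828   0.02965225 -0.21815108]
recess side [0.5034 0.0853] [0.0962 0.0949]
```

View pics/p7.png

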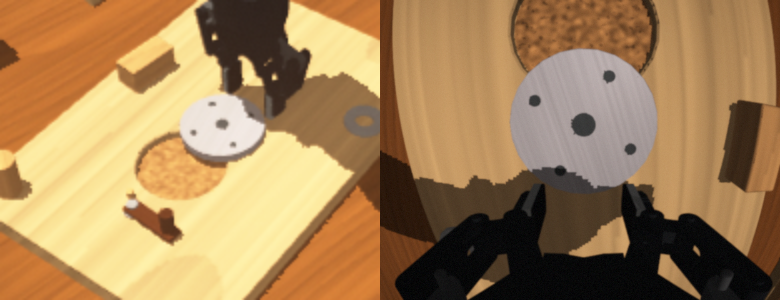

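The plate is centred on the push line in the wrist view, at (584,122), directly before the recess at (584,30). The view budget is now used up, so the rest goes by measured numbers.

Emit:
servo_tool(
  plan=[
    {"tx": 0.7, "ty": 0.02, "tz": 0, "rx": 0, "ry": 0, "rz": 0, "grip": -0.2},
    {"tx": 0.7, "ty": 0.02, "tz": 0, "rx": 0, "ry": 0, "rz": 0, "grip": -0.2},
    {"tx": 0.7, "ty": 0.02, "tz": 0, "rx": 0, "ry": 0, "rz": 0, "grip": -0.2},
    {"tx": 0.7, "ty": 0.02, "tz": 0, "rx": 0, "ry": 0, "rz": 0, "grip": -0.2},
    {"tx": 0.7, "ty": 0.02, "tz": 0, "rx": 0, "ry": 0, "rz": 0, "grip": -0.2},
    {"tx": 0.5, "ty": 0, "tz": 0, "rx": 0, "ry": 0, "rz": 0, "grip": -0.2},
    {"tx": 0.5, "ty": 0, "tz": 0, "rx": 0, "ry": 0, "rz": 0, "grip": -0.2},
    {"tx": 0.5, "ty": 0, "tz": 0, "rx": 0, "ry": 0, "rz": 0, "grip": -0.2},
    {"tx": 0.4, "ty": 0, "tz": 0, "rx": 0, "ry": 0, "rz": 0, "grip": -0.2},
    {"tx": 0.4, "ty": 0, "tz": 0, "rx": 0, "ry": 0, "rz": 0, "grip": -0.2},
    {"tx": 0, "ty": 0, "tz": 0, "rx": 0, "ry": 0, "rz": 0, "grip": -0.2},
  ],
)

```text
clock: 17.52
tool_pos: [0.5102, 0.0335, -0.0137]
tcp_rot: [-0.0, 0.678, 0.735, 0.0]
wrist_force: [0.3, -0.3, -1.0]
finger_gap: 0.0514
gripper_force: 0.0
```

```bash
python3 m.py
```

```text
c [0.5005 0.0833] ext [0.095  0.0934] px [291. 259.]
c [ 0.4068 -0.0866] ext [0.043  0.0425] px [382. 240.]
c [ 0.6512 -0.0879] ext [0.0538 0.0566] px [304. 189.]
c [0.8185 0.1317] ext [0.0871 0.0773] px [187. 198.]
17.575 [ 0.51005167  0.03336608 -0.01380699] [ 0.14528036 -0.31171305  0.14410833]
```

Emit:
servo_tool(
  plan=[
    {"tx": 0.2, "ty": 0, "tz": 0, "rx": 0, "ry": 0, "rz": 0, "grip": -0.2},
    {"tx": 0.2, "ty": 0, "tz": 0, "rx": 0, "ry": 0, "rz": 0, "grip": -0.2},
    {"tx": 0, "ty": 0, "tz": 0, "rx": 0, "ry": 0, "rz": 0, "grip": -0.2},
  ],
)

```text
clock: 17.95
tool_pos: [0.5098, 0.037, -0.0137]
tcp_rot: [-0.0, 0.679, 0.735, -0.0]
wrist_force: [1.0, -0.2, -0.6]
finger_gap: 0.051
gripper_force: 0.0
```

```bash
python3 m.py; python3 -c "
from m import *; plate(.022)"
```

```text
c [0.4989 0.0868] ext [0.0938 0.0926] px [291. 260.]
c [ 0.4068 -0.0866] ext [0.043  0.0426] px [382. 240.]
c [ 0.6528 -0.0846] ext [0.0571 0.0599] px [302. 190.]
c [0.8185 0.1317] ext [0.0871 0.0773] px [187. 198.]
18.0 [ 0.5098823   0.03694783 -0.01368658] [ 0.0362287  -0.78587349 -0.52388013]
c [0.5061 0.0813] ext [0.095  0.0938] px [290. 260.]
c [ 0.4129 -0.0943] ext [0.0435 0.0432] px [382. 240.]
c [ 0.6599 -0.0923] ext [0.0534 0.0606] px [303. 190.]
c [0.8299 0.1268] ext [0.0882 0.0783] px [187. 198.]
```

```bash
cat > q.py <<'E'
from h import *
from station import cams
im=cams.capture('side'); i=cams.camera_info('side')
hsv=cv2.cvtColor(im,cv2.COLOR_RGB2HSV).astype(int); m=(hsv[...,1]<60)&(hsv[...,2]>60)
m[:225]=0;m[300:]=0;m[:,:250]=0;m[:,345:]=0
k=max(blobs(m,200),key=cv2.contourArea); e=cv2.fitEllipse(cv2.convexHull(k)); print('ellipse',np.round(e[0],1),np.round(e[1],1),round(e[2],1))
a=cv2.boundingRect(k); print('bbox',a)
# expected ellipse for flat disc r45 at recess, z=.022 and .032
w,x,y,z=i['rotation']; M=R.from_quat([x,y,z,w]).as_matrix()
for zz in (.022,.032):
    t=np.linspace(0,6.28,100); p=np.c_[.5034+.045*np.cos(t),.0853+.045*np.sin(t),zz+0*t]
    c=(p-i['eye'])@M@i['K'].T; c=(c[:,:2]/c[:,2:]).astype(np.float32); e=cv2.fitEllipse(c); print('flat',zz,np.round(e[0],1),np.round(e[1],1),round(e[2],1),cv2.boundingRect(c))
for v in range(a[1]-3,a[1]+a[3]+5,2): print(v,''.join('#' if m[v,u] else ('c' if hsv[v,u,1]>110 and hsv[v,u,0]<18 else ('d' if hsv[v,u,2]<90 else '.')) for u in range(255,345)))
E
python3 q.py
```

```text
ellipse [290.5 260.3] [35.8 43.5] 81.4
bbox (269, 242, 44, 37)
flat 0.022 [290.  262.1] [32.8 44.2] 83.9 (267, 245, 46, 34)
flat 0.032 [289.6 258.8] [32.8 44.5] 83.9 (267, 242, 45, 34)
239 ..................................cc.#dcccccccccccccccccccccdcccccdcccccdccccccccccccccccc
241 ....................................c..dccccccccccccccccccccccdccdcdcccccccccccccccccccccc
243 ...............................############...cccccccccccddcccccdddccccccccccccccccccccccc
245 .........................########################.ccccccc.##dccccdcdcccccccccccccccccccccc
247 ......................##############################.cccc.##ddcccccccccccccccccccccccccccc
249 ....................##################################.cc.##ddcccccccccccccccccccccccccccc
251 ..................#####################################.c.##ddcccccccccccccccccccccccccccc
253 .................################################.d.####..##.dcccccccccccccccccccccccccccc
255 ................#########################################.....cccccccccccccccccccccccccccc
257 ...............#########################################
[... 569 characters left out ...]
.......................cccccccccccc
271 ...............cc####################################.c..................................c
273 .................c.################################.......................................
275 ...................c..##########################..c.......................................
277 ........ccccc.........c....##############.##..............................................
279 .........c...c............................................................................
281 ........######cc..........................................................................
283 .......c.####.ccccc.......................................................................
```

The leading edge is down and the rear still rests on the board, tilted about 0.1 rad. I'll push further.

Emit:
servo_tool(
  plan=[
    {"tx": 0.2, "ty": 0, "tz": 0, "rx": 0, "ry": 0, "rz": 0, "grip": -0.2},
    {"tx": 0.2, "ty": 0, "tz": 0, "rx": 0, "ry": 0, "rz": 0, "grip": -0.2},
    {"tx": 0, "ty": 0, "tz": 0, "rx": 0, "ry": 0, "rz": 0, "grip": -0.2},
  ],
)

```text
clock: 18.48
tool_pos: [0.5097, 0.041, -0.0136]
tcp_rot: [-0.0, 0.679, 0.735, 0.0]
wrist_force: [0.1, 0.1, -0.2]
finger_gap: 0.0516
gripper_force: 0.0
```

```bash
python3 q.py
```

```text
ellipse [290.3 262.1] [32.6 43.7] 85.0
bbox (269, 246, 44, 33)
flat 0.022 [290.  262.1] [32.8 44.2] 83.9 (267, 245, 46, 34)
flat 0.032 [289.6 258.8] [32.8 44.5] 83.9 (267, 242, 45, 34)
243 ....................................cccccccccccccccccccccccccccdccdccccccccccccccccccccccc
245 ........................................ccccccccccccccc.#ddccccdddcccccccccccccccccccccccc
247 ............................##################.ccccccccc###dcccccccccccccccccccccccccccccc
249 ........................##########################.ccccc###dcccccccccccccccccccccccccccccc
251 ...................c.################################.cc.#.dcccccccccccccccccccccccccccccc
253 ..................####################################...##dcccccccccccccccccccccccccccccc
255 ...............c.######################################..##.dccccccccccccccccccccccccccccc
257 ..............c##################################.dd#####ccccccccccccccccccccccccccccccccc
259 .............c.##########################################.cccccccccccccccccccccccccccccccc
261 .............c##########################################
[... 379 characters left out ...]
.....................cccccccccccccc
271 ...............c.#####################################........................ccccc.c..ccc
273 ................c.#################################......................................c
275 .....................###########################..........................................
277 ........ccccc.............##################..............................................
279 .........c...c............................................................................
281 ........######cc..........................................................................
283 .......c.####.ccccc.......................................................................
```

Seated: the measured ellipse (290.3,262.1), 32.6×43.7, matches the predicted flush one (290.0,262.1), 32.8×44.2. Now I'll retreat, rise, and go above the keeper's post with the tool turned so the pads sweep along the chord of its arc.

Emit:
servo_tool(
  plan=[
    {"tx": -1, "ty": 0, "tz": 0, "rx": 0, "ry": 0, "rz": 0, "grip": -0.2},
    {"tx": 0, "ty": 0, "tz": -3.5, "rx": 0, "ry": 0, "rz": 0, "grip": -0.2},
    {"tx": 0, "ty": 0, "tz": -3.5, "rx": 0, "ry": 0, "rz": 0, "grip": -0.2},
    {"tx": 4.1, "ty": -1.85, "tz": 0, "rx": 0, "ry": 0, "rz": 0, "grip": -0.2},
    {"tx": 4.1, "ty": -1.85, "tz": 0, "rx": 0, "ry": 0, "rz": 0, "grip": -0.2},
    {"tx": 4.1, "ty": -1.85, "tz": 0, "rx": 0, "ry": 0, "rz": 0, "grip": -0.2},
    {"tx": 0, "ty": 0, "tz": 0, "rx": 0, "ry": 0, "rz": 0.175, "grip": -0.2},
    {"tx": 0, "ty": 0, "tz": 0, "rx": 0, "ry": 0, "rz": 0.175, "grip": -0.2},
    {"tx": 0, "ty": 0, "tz": 0, "rx": 0, "ry": 0, "rz": 0.175, "grip": -0.2},
    {"tx": 0, "ty": 0, "tz": 0, "rx": 0, "ry": 0, "rz": 0.175, "grip": -0.2},
    {"tx": 0, "ty": 0, "tz": 0, "rx": 0, "ry": 0, "rz": 0, "grip": -0.2},
    {"tx": 0, "ty": 0, "tz": 0, "rx": 0, "ry": 0, "rz": 0, "grip": -0.2},
  ],
)

```text
clock: 20.02
tool_pos: [0.4456, 0.1487, 0.0564]
tcp_rot: [0.0, 0.889, 0.458, -0.0]
wrist_force: [0.3, 0.3, -0.3]
finger_gap: 0.0514
gripper_force: 0.0
```

```bash
cat > k.py <<'E'
from h import *
from station import cams,manip
s=manip.get_state(); print(s['clock'],s['tool_pos'].round(4) if hasattr(s['tool_pos'],'round') else s['tool_pos'])
im=cams.capture('side'); i=cams.camera_info('side')
hsv=cv2.cvtColor(im,cv2.COLOR_RGB2HSV).astype(int)
m=(hsv[...,2]<105)&(hsv[...,0]<16)&(hsv[...,1]>110)
m[:225]=0;m[315:]=0;m[:,:240]=0;m[:,345:]=0
for k in blobs(m,8):
    print('dark brown',k[:,0].min(0),k[:,0].max(0),cv2.contourArea(k))
for v in range(270,306,2): print(v,''.join('k' if m[v,u] else('#' if hsv[v,u,2]<60 else '.') for u in range(245,330)))
E
python3 k.py; python3 q.py|head -2
```

```text
20.025 [0.4456 0.1487 0.0564]
dark brown [279 285] [290 300] 64.5
dark brown [276 260] [290 282] 178.5
dark brown [257 225] [296 255] 410.0
270 .................................kkkkkkkkkkkkk.......................................
272 ................................kk#kk......kkk.......................................
274 ................................kkkkk#k#k#kkk........................................
276 ....................................kkkkkkk..........................................
278 .....................................kkkkkk..........................................
280 .....................................kkkkkk..........................................
282 .....................................kkkkk...........................................
284 .....................................................................................
286 ......................................kkk............................................
288 .....................k............kk...kkk...........................................
290 ........................k..........kkkkkkk...........................................
292 ...........................k.......kkkkkkk...........................................
294 ...................................kkkkkkkkk.........................................
296 ....................................kkkkkkkkk........................................
298 ...................................k......k..........................................
300 .......................................kk............................................
302 .....................................................................................
304 .....................................................................................
ellipse [297.9 262.9] [26.6 35.5] 15.4
bbox (289, 246, 24, 35)
```

```bash
python3 - <<'E'
from h import *
from station import cams
i=cams.camera_info('side'); a=cv2.imread('pics/side0.png'); hsv=cv2.cvtColor(a,cv2.COLOR_BGR2HSV).astype(int)
m=(hsv[...,2]<105)&(hsv[...,1]>110); m[:275]=0;m[306:]=0;m[:,:255]=0;m[:,300:]=0
for v in range(276,306,2): print(v,''.join('k' if m[v,u] else '.' for u in range(255,300)))
for z,p in ((.056,(284,285)),(.03,(284,297)),(.043,(284,291)),(.034,(266,280))): print(z,cast(i,p,z)[0].round(4))
E
```

```text
276 .............................................
278 .............................................
280 .............................................
282 .............................................
284 .........k...................................
286 ........k....................................
288 ...........k............kk....kk.............
290 ..............k.........kkkkkkkk.............
292 .................k.......kkkkkkk.............
294 .........................kkkkkkkkk...........
296 ......................kk..kkkkkkkkkk.........
298 .........................k......kk...........
300 .............................kkk.............
302 .............................................
304 .............................................
0.056 [0.4426 0.1505 0.056 ]
0.03 [0.4378 0.1572 0.03  ]
0.043 [0.4403 0.1538 0.043 ]
0.034 [0.4917 0.1567 0.034 ]
```

Emit:
servo_tool(
  plan=[
    {"tx": 0, "ty": 0, "tz": 2.8, "rx": 0, "ry": 0, "rz": 0, "grip": -0.2},
    {"tx": 0, "ty": 0, "tz": 1.8, "rx": 0, "ry": 0, "rz": 0, "grip": -0.2},
    {"tx": 0, "ty": 0, "tz": 1.0, "rx": 0, "ry": 0, "rz": 0, "grip": -0.2},
    {"tx": 0, "ty": 0, "tz": 0, "rx": 0, "ry": 0, "rz": 0, "grip": -0.2},
    {"tx": 0, "ty": 0, "tz": 0, "rx": 0, "ry": 0, "rz": 0, "grip": -0.2},
  ],
)

```text
clock: 20.75
tool_pos: [0.4461, 0.1492, 0.0011]
tcp_rot: [0.0, 0.889, 0.457, 0.001]
wrist_force: [0.8, 0.2, 0.7]
finger_gap: 0.0513
gripper_force: 0.0
```

Emit:
servo_tool(
  plan=[
    {"tx": 0, "ty": 0.9, "tz": 0, "rx": 0, "ry": 0, "rz": 0, "grip": -0.2},
    {"tx": 0, "ty": 0.9, "tz": 0, "rx": 0, "ry": 0, "rz": 0, "grip": -0.2},
    {"tx": -0.5, "ty": 0.7, "tz": 0, "rx": 0, "ry": 0, "rz": 0, "grip": -0.2},
    {"tx": -0.45, "ty": 0.7, "tz": 0, "rx": 0, "ry": 0, "rz": 0, "grip": -0.2},
    {"tx": -0.2, "ty": 0.8, "tz": 0, "rx": 0, "ry": 0, "rz": 0, "grip": -0.2},
    {"tx": -0.2, "ty": 0.8, "tz": 0, "rx": 0, "ry": 0, "rz": 0, "grip": -0.2},
    {"tx": 0, "ty": 0, "tz": 0, "rx": 0, "ry": 0, "rz": 0, "grip": -0.2},
  ],
)

```text
clock: 21.62
tool_pos: [0.4782, 0.1096, 0.0007]
tcp_rot: [0.0, 0.89, 0.457, 0.001]
wrist_force: [-0.4, 0.5, 0.6]
finger_gap: 0.0518
gripper_force: 0.1
```

```bash
python3 k.py
```

```text
21.625 [0.4782 0.1096 0.0007]
dark brown [267 260] [297 286] 181.0
dark brown [265 225] [304 257] 500.5
270 ........................................kkkkkk.k.kkkk................................
272 ........................................kkkk.kkkkkkk.................................
274 .........................................kkkkkkkk....................................
276 ............................................kkkkkk...................................
278 ............................................kkkkkk...................................
280 ............................................kkkkkk...................................
282 ............................................kkkkkkk..................................
284 .......................................kkkkkkkkkkk...................................
286 ......................kkkkkkkkkk.....................................................
288 .....................................................................................
290 .....................................................................................
292 .....................................................................................
294 .....................................................................................
296 .....................................................................................
298 .....................................................................................
300 .....................................................................................
302 .....................................................................................
304 .....................................................................................
```

The post has left its old place and moves with the pad. I'll carry on round the arc.

Emit:
servo_tool(
  plan=[
    {"tx": 0.1, "ty": 0.8, "tz": 0, "rx": 0, "ry": 0, "rz": 0, "grip": -0.2},
    {"tx": 0.1, "ty": 0.8, "tz": 0, "rx": 0, "ry": 0, "rz": 0, "grip": -0.2},
    {"tx": 0.25, "ty": 0.6, "tz": 0, "rx": 0, "ry": 0, "rz": 0, "grip": -0.2},
    {"tx": 0.25, "ty": 0.5, "tz": 0, "rx": 0, "ry": 0, "rz": 0, "grip": -0.2},
    {"tx": 0.3, "ty": 0.4, "tz": 0, "rx": 0, "ry": 0, "rz": 0, "grip": -0.2},
    {"tx": 0.3, "ty": 0.4, "tz": 0, "rx": 0, "ry": 0, "rz": 0, "grip": -0.2},
    {"tx": 0, "ty": 0, "tz": 0, "rx": 0, "ry": 0, "rz": 0, "grip": -0.2},
  ],
)

```text
clock: 22.55
tool_pos: [0.5137, 0.1005, 0.0005]
tcp_rot: [0.0, 0.889, 0.457, 0.001]
wrist_force: [-0.2, -0.5, 1.1]
finger_gap: 0.0512
gripper_force: 0.0
```

Emit:
servo_tool(
  plan=[
    {"tx": 0.15, "ty": 0.2, "tz": 0, "rx": 0, "ry": 0, "rz": 0, "grip": -0.2},
    {"tx": 0, "ty": 0, "tz": 0, "rx": 0, "ry": 0, "rz": 0, "grip": -0.2},
  ],
)

```text
clock: 22.8
tool_pos: [0.5147, 0.1006, 0.0004]
tcp_rot: [-0.0, 0.889, 0.457, -0.0]
wrist_force: [-3.0, 0.2, 1.4]
finger_gap: 0.0509
gripper_force: 1.2
```

A 3 N reaction: the keeper has met its stop. I'll back the pad off, lift and clear the view.

Emit:
servo_tool(
  plan=[
    {"tx": 0, "ty": -0.8, "tz": 0, "rx": 0, "ry": 0, "rz": 0, "grip": -0.2},
    {"tx": 0, "ty": 0, "tz": 0, "rx": 0, "ry": 0, "rz": 0, "grip": -0.2},
    {"tx": 0, "ty": 0, "tz": -4, "rx": 0, "ry": 0, "rz": 0, "grip": -0.2},
    {"tx": 0, "ty": 0, "tz": -5, "rx": 0, "ry": 0, "rz": 0, "grip": -0.2},
    {"tx": -5, "ty": 0, "tz": -3, "rx": 0, "ry": 0, "rz": 0, "grip": -0.2},
    {"tx": -5, "ty": 3, "tz": 0, "rx": 0, "ry": 0, "rz": 0, "grip": -0.2},
    {"tx": -5, "ty": 3, "tz": 0, "rx": 0, "ry": 0, "rz": 0, "grip": -0.2},
    {"tx": -5, "ty": 3, "tz": 0, "rx": 0, "ry": 0, "rz": 0, "grip": -0.2},
    {"tx": 0, "ty": 0, "tz": 0, "rx": 0, "ry": 0, "rz": 0, "grip": -0.2},
    {"tx": 0, "ty": 0, "tz": 0, "rx": 0, "ry": 0, "rz": 0, "grip": -0.2},
  ],
)

```text
clock: 24.05
tool_pos: [0.4656, -0.1099, 0.1205]
tcp_rot: [-0.0, 0.89, 0.457, 0.0]
wrist_force: [0.6, 0.1, 0.1]
finger_gap: 0.0508
gripper_force: 0.0
```

```bash
python3 q.py; python3 - <<'E'
from h import *
from station import cams
i=cams.camera_info('side'); w,x,y,z=i['rotation']; M=R.from_quat([x,y,z,w]).as_matrix()
im=cams.capture('side'); hsv=cv2.cvtColor(im,cv2.COLOR_RGB2HSV).astype(int)
m=(hsv[...,2]<115)&(hsv[...,1]>100)&(hsv[...,0]<16); m[:225]=0;m[306:]=0;m[:,:255]=0;m[:,320:]=0
for v in range(244,306,2): print(v,''.join('k' if m[v,u] else '.' for u in range(255,320)))
for q in (0,.2,.4):
    a=np.radians(279.5)-q
    for zz in(.056,.03):
        p=np.array([.4925+.048*np.cos(a),.1575+.048*np.sin(a),zz]); c=i['K']@(M.T@(p-i['eye'])); print(q,zz,(c[:2]/c[2]).round(1))
E
```

```text
ellipse [290.4 261.9] [32.5 43.8] 83.9
bbox (269, 246, 44, 33)
flat 0.022 [290.  262.1] [32.8 44.2] 83.9 (267, 245, 46, 34)
flat 0.032 [289.6 258.8] [32.8 44.5] 83.9 (267, 242, 45, 34)
243 ..........................................................................................
245 ..........................................................................................
247 ............................###################...........................................
249 ........................###########################.......................................
251 ...................c.################################.....................................
253 ..................#####################################...................................
255 ...............c.#######################################..................................
257 ..............c########.cccc.############################.................................
259 .............c.#######.cccccc############################.c...............................
261 .............c#########cccccc.##########################
[... 2686 characters left out ...]
...
290 .................................................................
292 .................................................................
294 .................................................................
296 .................................................................
298 .................................................................
300 .................................................................
302 .................................................................
304 .................................................................
0 0.056 [280.3 257.5]
0 0.03 [281.4 266.3]
0.2 0.056 [283.7 259.9]
0.2 0.03 [284.7 268.6]
0.4 0.056 [286.4 262.8]
0.4 0.03 [287.4 271.5]
```

The plate is flush. The post top is at about (281,258), which matches q≈0.03 (0 predicts (280.3,257.5) and 0.2 predicts (283.7,259.9)). The robot is clear, so I'm handing in.

```bash
python3 -c "
from station import order; print(order.sign_off())"
```

```text
the job is handed in; nothing more can be done
None
```

I pushed the plate flush into its recess, swung the keeper round to its stop (within about 0.05 rad of closed by camera), and handed the job in at about 24 s with the robot clear; no verdict came back.

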